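# Shorten the vee-ended work stop by one hole on the valve test press

## Robot

A 7-joint arm with a two-finger parallel gripper is mounted at the origin on the work surface. World frame = base frame: x ahead of the robot, y to its left, z up, the work surface at z = 0. Lengths are in m, angles in degrees, forces in N, time in s.
With the tool pointing down it reaches from about 0.425 to 0.875 m from the base axis. Payload 4.7 kg.
Tool frame: the origin (TCP) lies between the finger pads; the fingertips stand env.finger_overhang ahead of it and the grasp point (between the pads) lies 5 mm behind it (env.finger_overhang is the distance from the TCP to the fingertips, in m); z points along the fingers, y is the line along which they close (so a half turn about z gives the same grasp; the last joint's range is limited). The gripper opens to 87 mm and grips with 3 to 60 N. Pads are 19 mm wide; open, the fingers measure 117 mm over their backs; the gripper's body (75 mm by 190 mm) begins 51 mm behind the grasp point.
Start: joints at [-63.879, 18.392, -4.016, 83.108, 1.295, 78.541, -3.26], TCP at [0.278, 0.588, 0.202] pointing down, gripper open.
Joint ranges: [-163.93, 163.93], [-17.29, 119.83], [-79.2, 71.16], [3.27, 140.29], [-89.18, 269.18], [5.43, 117.66], [-154.24, 154.24]. Speed limits (degrees/s): [147.25, 147.25, 180, 180, 180, 180, 180].

## Interface

Orientations are given as [roll, pitch, yaw] about the fixed x, y, z axes, in that order (R = Rz(yaw) Ry(pitch) Rx(roll)).
In Python, from cell import telemetry, eyes, env, models gives the robot as it stands. The module is installed in compiled form; this text tells all that it offers.
- The arm moves only by the tool drive_tool, never from a script. Its arguments are lists of equal length, an entry for each row: "angular": the turn, a rotation vector about the tool's x, y, z in rad, a list of three; "delta_pos": the shift along the tool's x, y, z in cm, a list of three; "gripper": the finger opening in cm, from 0 to 8.7. A call has 1 to 20 rows; each row shifts and turns the commanded pose from where the row before left it, along the tool's axes as they then stand; what a row does not reach is not made up. A row lasts 1/10 s, in which the tool goes at most 50 mm and 8.59 degrees, less where a joint would pass 70% of its speed; a pose out of reach is approached as far as the arm can. A call with a gripper value outside its range is refused whole. The fingers move at their own pace and stop on an object; "squeeze" is the grip in N (left out, the last holds). Time passes only in rows, so rows that do not move let the fingers close. It gives the time, the measured TCP pose, the force, the opening and the grip force at its end, in the units of the state.
- telemetry.get_obs(): the state, without advancing time (a new reading comes with each control period).
- eyes.read_camera(name): name is "side" or "top"; returns a dict with "pixels" (420x560x3 uint8, red, green, blue), "mtx" (3x3 intrinsics, pixels), "origin" and "orientation" of the camera in the world. Camera axes: x right, y down, z forward; pixel columns grow to the right and rows downward; lengths in m; the calibration is good to about 2 mm. A picture is of the moment at which its call begins. There is no depth.
- env.sign_off(): hands the job in; it is judged then, once.
Trained networks look in a picture, given as the dict that the camera call returned (one of the last four; its "shot" number tells which), for a name from the list of things; names that differ only in an ending like _2 or _b are one class to them, and where a whole thing is asked for, a point or a joint stands for the part that bears it (a point fixed in the world has none). Each returns a list of dicts, best first, with "p" (0 to 1); they miss things now and then, are a little off and sometimes report something else, mostly with a low value. They report only what shows in the picture. A call takes as long as a camera call.
- models.search_frame(picture, target): "centre" ([column, row] in pixels, amid what is visible of it).
- models.cut_out(picture, target): "pixels" (420x560 bool, what is visible of it) and "centre" ([column, row] in pixels, amid what is visible of it).
The state is a dict: "time_s": time; "qpos": joint angles; "joint_velocities": joint speeds; "effort": joint torques, N m; "tool_pos": TCP position; "tool_rot": TCP orientation; "force": force on the tool from outside, world axes, zero at the start; "wrist_torque": the same for the moment, N m; "grip_width": finger opening in m; "grasp_force": force on a finger pad.
Only numpy, scipy, OpenCV 4.12 (cv2) and the standard library are available. Lean on these libraries where they do the work, as an engineer would, in place of code of your own. Each camera call takes 0.05 s, during which the arm holds its last target. There are 200 camera calls.

## Task

A bigger flange is coming onto this press bed. On the telescoping stop with the V-shaped end, push its black sprung button in and slide the tube shorter to its next hole, no further, so that the button has sprung fully out again there. Leave the stop with the round flat end set as it is.

Things in the scene. Friction and masses are not known exactly. Their poses are not given: they have to be found in the camera images.
- vee_cap (a point): Centre of the top of the V-ended stop's black button; moves with it. x points along the tube to the V end (away from the robot, yaw within 25 deg); the tube shortens along -x. z up. Round cap, 24 wide, 18 high, top 78 above the bed when out, underside 10 above the steel tube (clear all round). Pinch it from above, or press its top; its neck runs in a slot. The button travels with the inner tube.
- vee_stop: Stop with V-shaped end. Fixed square steel tube, 150 long, 40 wide, top 50 above the bed, on two clamp feet 76 wide; a 31 mm square inner tube with the V jaws sticks out. Origin on the bed under the first opening, x towards the V. Three square openings in the slot on top, at x = 0, -40, -80 mm. The button's square shank starts out in the first; the next is the middle one.
- vee_tube (a joint): How far the V-ended stop is shortened, m: 0 in the first opening, 0.040 in the next (middle) one, 0.080 in the last (end of travel); 2.5 mm play each way in an opening. Slides with 2 to 4 N once the button is in. Slid 6 mm or more off an opening, the button is held in by the slot even if let go, and springs out by itself at the next opening, which then stops the tube.
- vee_button (a joint): How far that button is pressed straight down, m: 0 fully out, 0.008 fully in. A spring resists: 3.6 N to start, 7 N fully in. Beyond 0.0055 the tube is free to slide; about 0.005 when held in by the slot.
- flat_tube (a joint): How far the other stop is shortened, m: 0 at the start. Same mechanism and same button, but its end is a round flat disc, 56 in diameter. It stands 170 mm or more beside the V-ended stop, left or right of it.

How it is judged (in metres and radians):
On the way:
1. the button is in and the V-ended tube has slid off its first hole (value of joint vee_button above 0.0035 m and value of joint vee_tube above 0.008 m), for 0.05 s.
At the end, for the whole second after the job is handed in: The V-ended stop is shortened to its middle hole (35 to 45 mm), its button sprung out again (less than 2 mm in), the tube at rest; the flat-ended stop is still in its first hole (less than 6 mm) (value of joint vee_tube between 0.035 and 0.045 m and value of joint vee_button below 0.002 m and velocity of joint vee_tube between -0.01 and 0.01 m/s and value of joint flat_tube below 0.006 m); the robot touches nothing.
It fails at once if the flat-ended stop is shortened off its first hole (value of joint flat_tube above 0.01 m).
It also fails if it takes over 32 s, if anything falls off the work surface, if the arm or the gripper's body presses on something with over 40 N, if the wrist force passes 120 N, or if a joint passes its speed limit or range.

## Working session

There is one attempt and no reset: what is moved stays moved. The work goes in short steps, Python scripts to look and compute and a tool call to move; the robot and the scene stay as the last step left them, time stands still between calls to the robot, and variables do not carry over. Pictures are saved under pics/ and viewed, at most 11 in all, crops included, and the job is handed in when it is done.

Besides the shell and the picture viewer there is one more tool, called after ">>>" as name(argument=value, ...) on one line, values as JSON. drive_tool: Moves the arm, as the interface text tells. Its arguments: {"type":"object","properties":{"angular":{"type":"array","items":{"type":"array","items":{"type":"number"}}},"delta_pos":{"type":"array","items":{"type":"array","items":{"type":"number"}}},"gripper":{"type":"array","items":{"type":"number"}},"squeeze":{"type":"number"}},"required":["angular","delta_pos","gripper"]}

```bash
mkdir -p pics; cat > h.py <<'E'
import numpy as np, cv2
from cell import telemetry, eyes, env, models
from scipy.spatial.transform import Rotation as R
def orient(o):
    o=np.array(o,float)
    return o if o.shape==(3,3) else (R.from_quat(o).as_matrix() if o.size==4 else R.from_euler('xyz',o,degrees=True).as_matrix())
def ray(p,px):
    d=np.linalg.inv(p['mtx'])@[px[0],px[1],1]; return np.array(p['origin']),orient(p['orientation'])@d
def atz(p,px,z):
    o,d=ray(p,px); return o+d*(z-o[2])/d[2]
def tri(p1,a,p2,b):
    o1,d1=ray(p1,a);o2,d2=ray(p2,b)
    s=np.linalg.lstsq(np.c_[d1,-d2],o2-o1,rcond=None)[0]
    A,B=o1+s[0]*d1,o2+s[1]*d2
    return (A+B)/2,np.linalg.norm(A-B)
E
python3 - <<'E'
from h import *
P={n:eyes.read_camera(n) for n in('top','side')}
for n,p in P.items():
    cv2.imwrite(f'pics/{n}0.png',p['pixels'][:,:,::-1]); print(n,p['origin'],p['orientation'])
    for t in('vee_cap','vee_stop','flat_tube'):
        for z in models.search_frame(p,t)[:3]:
            print(t,z, atz(p,z['centre'],.078))
o=telemetry.get_obs();print(o['time_s'],o['tool_pos'],o['tool_rot'],o['force'],env.finger_overhang)
E
```

```text
top [ 0.47274458 -0.01548331  0.74360525] [-173.4418757     0.25851539  -88.9597201 ]
vee_cap {'centre': [210.2, 231.0], 'p': 0.77} [0.51784198 0.10147361 0.078     ]
vee_stop {'centre': [216.9, 243.5], 'p': 0.67} [0.49851015 0.09028325 0.078     ]
flat_tube {'centre': [340.7, 185.3], 'p': 0.98} [ 0.59392007 -0.10244211  0.078     ]
side [0.17470086 0.55147775 0.57314153] [-124.92040767    1.21966383 -146.1055582 ]
vee_cap {'centre': [273.9, 264.2], 'p': 0.69} [0.50868951 0.10633576 0.078     ]
vee_stop {'centre': [281.0, 288.1], 'p': 0.76} [0.46895164 0.14440446 0.078     ]
flat_tube {'centre': [298.1, 198.2], 'p': 0.78} [ 0.57845068 -0.07429467  0.078     ]
0.4 [0.27793108 0.58751468 0.20152921] [-1.79989723e+02  3.06678024e-03  1.54688396e+02] [-0.15500728  0.01823609 -0.48873732] 0.014
```

View pics/top0.png

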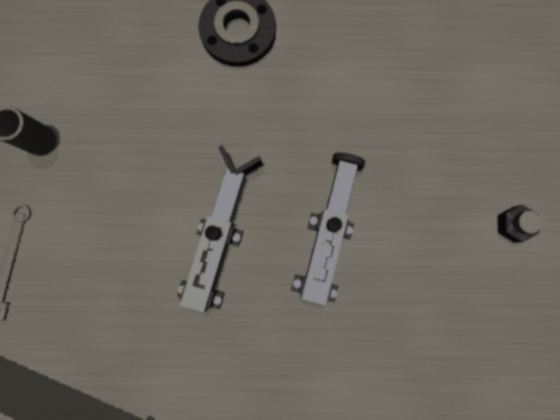

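View pics/side0.png

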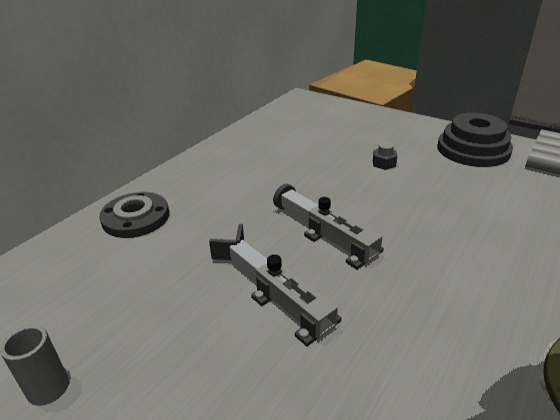

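The V-ended stop is the left one: cap near (213,233) in the top view and (274,262) in the side view. The flat-ended stop is at right, with its cap at (334,224).

```bash
cat > m.py <<'E'
from h import *
P={n:eyes.read_camera(n) for n in('top','side')}
c={}
for n,p in P.items():
    for z in models.cut_out(p,'vee_cap')[:2]:
        m=z['pixels']; r,cc=np.nonzero(m); print(n,z['p'],z['centre'],cc.min(),cc.max(),r.min(),r.max())
    c[n]=models.cut_out(p,'vee_cap')[0]
print('tri',tri(P['top'],c['top']['centre'],P['side'],c['side']['centre']))
print('top@.073',atz(P['top'],c['top']['centre'],.073),'side@.069',atz(P['side'],c['side']['centre'],.069))
s=models.cut_out(P['top'],'vee_stop')[0]; m=s['pixels']; print('stop',s['p'],m.sum())
g=cv2.cvtColor(P['top']['pixels'],cv2.COLOR_RGB2GRAY)
for lo in (130,145,160):
    b=((g>lo)&m).astype(np.uint8); b=cv2.morphologyEx(b,cv2.MORPH_OPEN,np.ones((5,5)))
    v=np.argwhere(b)[:,::-1]
    if len(v)<200: continue
    W=np.array([atz(P['top'],q,.05)[:2] for q in v]); 
    print(lo,len(v)); rect=cv2.minAreaRect((W*1000).astype(np.float32)); print(rect)
    ce=W.mean(0); u=np.linalg.svd(W-ce)[2][0] if len(W)<20 else np.linalg.eigh(np.cov(W.T))[1][:,1]
    print(ce,np.degrees(np.arctan2(*(u*np.sign(u[0]))[::-1])))
im=cv2.resize(P['top']['pixels'][130:330,160:300],None,fx=2.9,fy=2.9)
im2=cv2.resize(P['side']['pixels'][220:350,200:350],None,fx=2.6,fy=2.6)
k=np.zeros((580,800,3),np.uint8);k[:im.shape[0],:im.shape[1]]=im;k[:im2.shape[0],410:410+im2.shape[1]]=im2
cv2.imwrite('pics/crop1.png',k[:,:,::-1])
E
python3 m.py
```

```text
top 0.56 [210.5, 236.2] 206 220 227 239
side 0.58 [275.4, 265.7] 267 281 254 275
tri (array([0.50976065, 0.10173506, 0.07087832]), np.float64(0.0008043847998813775))
top@.073 [0.50999197 0.10157166 0.073     ] side@.069 [0.51063027 0.09990314 0.069     ]
stop 0.74 4575
130 1921
((505.68157958984375, 102.60148620605469), (36.95408630371094, 225.88584899902344), 74.73746490478516)
[0.50292758 0.10128834] -14.999747921006197
```

View pics/crop1.png

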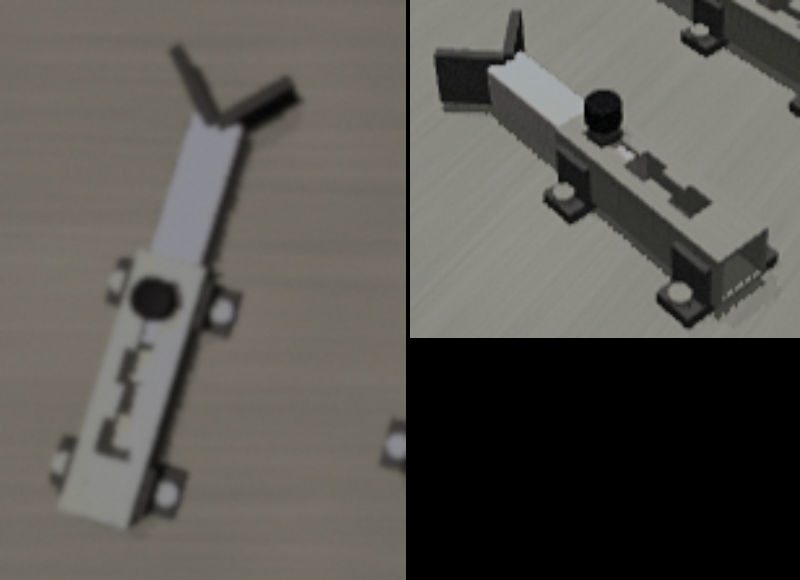

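The crop shows the cap at (213.4,233.1) in the top view and about (274.2,262.5) in the side view. It sits over the first opening, with the V jaws at the far end. The tube yaw is about -15°.

```bash
python3 - <<'E'
from h import *
P={n:eyes.read_camera(n) for n in('top','side')}
print(tri(P['top'],(213.4,233.1),P['side'],(274.2,262.5)))
print(atz(P['top'],(213.4,233.1),.075),atz(P['side'],(274.2,262.5),.069))
# axis: near/far corners of fixed tube top from crop
pts=[(62,510),(128,525),(137,252),(207,267)]
W=[atz(P['top'],(x/2.9+160,y/2.9+130),.05)[:2] for x,y in pts]
print(W); 
for a,b in((0,2),(1,3)):
    d=W[b]-W[a]; print(np.linalg.norm(d),np.degrees(np.arctan2(d[1],d[0])))
o=telemetry.get_obs(); Rt=R.from_euler('xyz',o['tool_rot'],degrees=True)
print(Rt.apply(np.array([.512,.1,.14])-o['tool_pos'],inverse=True)*100)
E
```

```text
(array([0.51489485, 0.09728629, 0.07191166]), np.float64(0.00030261496606292767))
[0.51483181 0.09684542 0.075     ] [0.51672612 0.0945918  0.069     ]
[array([0.39905961, 0.14801636]), array([0.39163295, 0.11127565]), array([0.54276808, 0.11210875]), array([0.5349708, 0.0723015])]
0.14812657356891804 -14.028925379132613
0.14854199333466023 -15.211211053273585
[-42.00715124 -34.07538381   6.16669883]
```

>>> drive_tool(angular=[[0,0,0],[0,0,0.1],[0,0,0.1],[0,0,0],[0,0,0],[0,0,0],[0,0,0],[0,0,0],[0,0,0],[0,0,0],[0,0,0],[0,0,0],[0,0,0],[0,0,0]], delta_pos=[[-3,-2.4,0],[-3,-2.4,0],[-3,-1.8,0],[-3.3,-1.5,0],[-3.4,-1.5,0],[-3.4,-1.5,0],[-3.4,-1.5,0],[-3.4,-1.5,0],[-3.4,-1.5,0],[-3.4,-1.5,0],[-3.4,-1.5,0],[-3.4,-1.5,0],[-3.4,-1.5,0],[0,0,0]], gripper=[6,6,6,6,6,6,6,6,6,6,6,6,6,6])

```text
time_s: 2.25
tool_pos: [0.5126, 0.158, 0.2021]
tool_rot: [-180.0, 0.2, 142.7]
force: [0.7, -0.3, -0.5]
grip_width: 0.0598
grasp_force: 0.0
```

```bash
cat > g.py <<'E'
from h import *
import sys
t=np.array([float(v) for v in sys.argv[1:4]]); yaw=75.4
o=telemetry.get_obs(); Rt=R.from_euler('xyz',o['tool_rot'],degrees=True)
print(o['time_s'],o['tool_pos'],o['tool_rot'],'F',o['force'],o['grip_width'],o['grasp_force'])
G=R.from_euler('xyz',[180,0,yaw],degrees=True)
print('turn',(Rt.inv()*G).as_rotvec(),'d now',Rt.apply(t-o['tool_pos'],inverse=True)*100,'d after turn',G.apply(t-o['tool_pos'],inverse=True)*100)
E
python3 g.py .515 .0975 .12
```

```text
2.25 [0.5125861  0.15801846 0.20212779] [-179.96406008    0.18247004  142.68661038] F [ 0.66073393 -0.2758461  -0.4522846 ] 0.05975965533376103 0.0
turn [0.00131655 0.00317831 1.17437081] d now [-3.83428433 -4.66174113  8.2279576 ] d after turn [-5.79558002  1.75908081  8.21277907]
```

>>> drive_tool(angular=[[0,0,0.13],[0,0,0.13],[0,0,0.13],[0,0,0.13],[0,0,0.13],[0,0,0.13],[0,0,0.13],[0,0,0.13],[0,0,0.134],[0,0,0],[0,0,0],[0,0,0],[0,0,0]], delta_pos=[[0,0,0.4],[0,0,0.4],[0,0,0.4],[0,0,0.4],[0,0,0.4],[0,0,0.4],[0,0,0.4],[0,0,0.4],[0,0,0.4],[-3,0.9,1.5],[-2.8,0.8,1.5],[0,0,1.6],[0,0,0]], gripper=[6,6,6,6,6,6,6,6,6,6,6,6,6])

```text
time_s: 3.55
tool_pos: [0.5106, 0.1036, 0.1179]
tool_rot: [-179.8, 0.1, 75.9]
force: [-0.6, 0.1, -1.1]
grip_width: 0.06
grasp_force: 0.0
```

```bash
python3 g.py .515 .0975 .076; python3 - <<'E'
from h import *
P={n:eyes.read_camera(n) for n in('top','side')}
a=cv2.resize(P['top']['pixels'][130:330,150:290],None,fx=2.8,fy=2.8)
b=cv2.resize(P['side']['pixels'][150:350,200:340],None,fx=2.8,fy=2.8)
cv2.imwrite('pics/c2.png',np.hstack([a,b])[:,:,::-1])
E
```

```text
3.55 [0.51055261 0.10357554 0.11787156] [-1.79810374e+02  9.17193946e-02  7.58916231e+01] F [-0.61760366  0.13714259 -1.13147749] 0.05998871989968506 0.0
turn [-0.0033027   0.00161499  0.00857778] d now [-0.47411622  0.59327624  4.18597967] d after turn [-0.47583034  0.5835234   4.18715591]
```

View pics/c2.png

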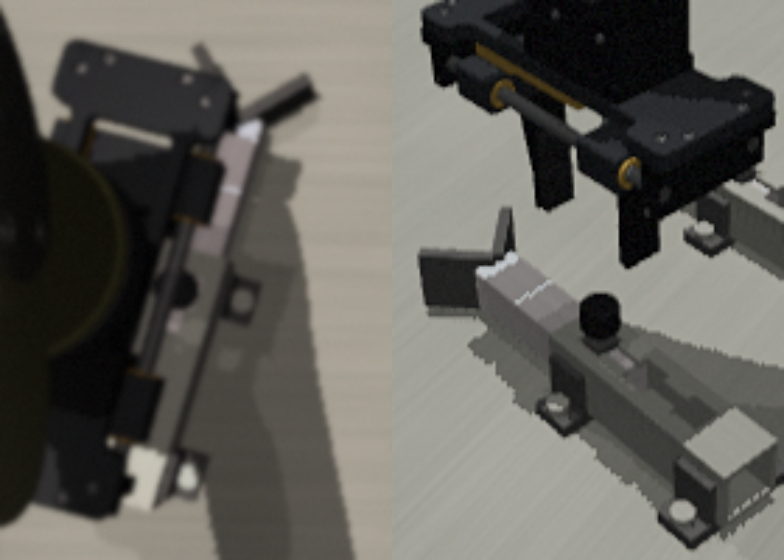

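The gripper straddles the cap with its fingers along the tube. It still needs the small lateral shift, then it can descend.

>>> drive_tool(angular=[[0,0,0.008],[0,0,0],[0,0,0],[0,0,0],[0,0,0],[0,0,0]], delta_pos=[[-0.47,0.58,0],[0,0,1],[0,0,1],[0,0,1],[0,0,0.6],[0,0,0]], gripper=[6,5,5,5,5,5])

```text
time_s: 4.25
tool_pos: [0.5156, 0.0981, 0.0822]
tool_rot: [-179.9, 0.1, 75.5]
force: [0.3, 0.8, -0.3]
grip_width: 0.0501
grasp_force: 0.0
```

```bash
python3 g.py .515 .0975 .076; python3 - <<'E'
from h import *
p=eyes.read_camera('side')
cv2.imwrite('pics/c3.png',cv2.resize(p['pixels'][180:340,190:350],None,fx=3,fy=3)[:,:,::-1])
E
```

```text
4.25 [0.51563259 0.09806994 0.08216808] [-1.79873298e+02  8.64634947e-02  7.55168027e+01] F [ 0.32043443  0.79463036 -0.2954054 ] 0.05008851703771181 0.0
turn [-0.00220982  0.00151133  0.00203692] d now [-0.07007262 -0.0456304   0.61701733] d after turn [-0.07109916 -0.04684989  0.61680847]
```

View pics/c3.png

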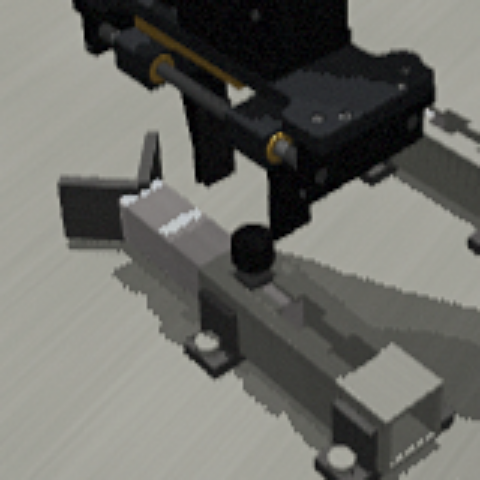

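The side view shows the near fingertip at about (287,257) and the far one at about (261,241). I'll compare these with the projected expectation.

```bash
python3 - <<'E'
from h import *
p=eyes.read_camera('side'); o=telemetry.get_obs(); t=np.array(o['tool_pos'])
def proj(X):
    c=orient(p['orientation']).T@(np.array(X)-p['origin']); q=p['mtx']@c; return q[:2]/q[2]
Rt=R.from_euler('xyz',o['tool_rot'],degrees=True)
for s in(-1,1):
    for w in (-.0095,.0095): print(s,w,'inner',proj(t+Rt.apply([w,s*.025,.014])),'outer',proj(t+Rt.apply([w,s*.04,.014])))
print('cap',proj([.515,.0975,.078]),proj([.515,.0975,.060]),proj([.515,.0975,.069]), t)
E
```

```text
-1 -0.0095 inner [287.53076511 268.46599943] outer [293.84838909 273.16640272]
-1 0.0095 inner [278.57830972 274.02033305] outer [284.86944605 278.85834141]
1 -0.0095 inner [267.57049816 253.61527316] outer [261.89105684 249.38968697]
1 0.0095 inner [258.71629316 258.7460492 ] outer [253.06884746 254.40305167]
cap [273.84515188 259.69703272] [274.23699347 268.02187315] [274.04241201 263.88790763] [0.51669456 0.09822945 0.08349136]
```

```bash
python3 - <<'E'
from h import *
p=eyes.read_camera('side'); o=telemetry.get_obs(); t=np.array(o['tool_pos']); print(t)
Rt=R.from_euler('xyz',o['tool_rot'],degrees=True)
def proj(X):
    c=orient(p['orientation']).T@(np.array(X)-p['origin']); q=p['mtx']@c; return q[:2]/q[2]
im=cv2.resize(p['pixels'][190:300,210:330],None,fx=5,fy=5,interpolation=cv2.INTER_CUBIC)
im=np.clip(im.astype(float)*2.2,0,255).astype(np.uint8)
def dot(X,c):
    q=(proj(X)-[210,190]+.5)*5; cv2.circle(im,tuple(int(v) for v in q),3,c,-1)
for s in(-1,1):
  for w in(-.0095,.0095):
    for z in (.014,-.041): dot(t+Rt.apply([w,s*.025,z]),(255,0,0) if z>0 else (0,255,0))
dot([.515,.0975,.078],(0,255,255)); dot(t,(255,0,255))
cv2.imwrite('pics/c4.png',im[:,:,::-1])
E
```

```text
[0.51696635 0.09827497 0.08385674]
```

View pics/c4.png

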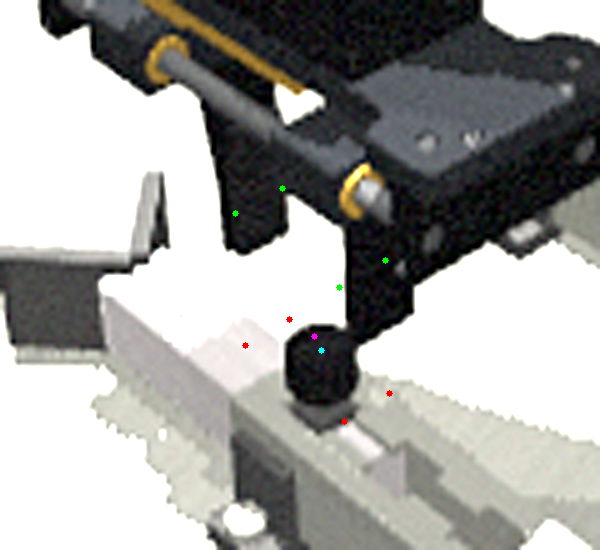

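The rendered fingertips sit about 16 px above where I project them. I'll triangulate the orange rings on the gripper in both views to see whether the TCP reading or my assumed tip is off.

```bash
python3 - <<'E'
from h import *
P={n:eyes.read_camera(n) for n in('top','side')}
o=telemetry.get_obs(); t=np.array(o['tool_pos']); print(o['time_s'],t,o['tool_rot'],o['force'],o['qpos'])
ims=[]
for n,(r0,c0) in {'top':(150,140),'side':(160,210)}.items():
    p=P[n]; h=cv2.cvtColor(p['pixels'],cv2.COLOR_RGB2HSV)
    m=((h[...,0]>10)&(h[...,0]<28)&(h[...,1]>120)&(h[...,2]>60)).astype(np.uint8); m[:150]=0;m[350:]=0
    k,l,s,ce=cv2.connectedComponentsWithStats(m)
    print(n,[(s[i,4],ce[i].round(1).tolist()) for i in range(1,k) if s[i,4]>2])
    ims.append(np.clip(cv2.resize(p['pixels'][r0:r0+150,c0:c0+100],None,fx=4,fy=4,interpolation=cv2.INTER_CUBIC).astype(float)*1.8,0,255))
cv2.imwrite('pics/c5.png',np.hstack(ims)[:,:,::-1])
E
```

```text
4.5 [0.5171606  0.098339   0.08413473] [ 1.79954068e+02 -3.27733421e-02  7.55067406e+01] [ 0.59853425 -0.52954783  0.39458132] [-34.34638329   8.77433681  22.48435252 109.66129017  -3.79060391
  62.21805646 -24.82706312]
top [(np.int32(425), [57.8, 155.3]), (np.int32(11), [101.1, 151.6]), (np.int32(3), [106.7, 150.3]), (np.int32(6), [136.2, 153.0]), (np.int32(6), [18.5, 153.7]), (np.int32(5), [139.8, 156.0]), (np.int32(3), [143.7, 157.3]), (np.int32(4), [19.5, 159.5]), (np.int32(3), [94.0, 159.7]), (np.int32(5), [119.6, 160.2]), (np.int32(6), [64.5, 163.0]), (np.int32(3), [70.3, 160.7]), (np.int32(4), [83.8, 160.5]), (np.int32(3), [53.7, 163.7]), (np.int32(5), [73.0, 164.4]), (np.int32(3), [86.3, 162.7]), (np.int32(4), [98.2, 162.8]), (np.int32(4), [134.8, 164.2]), (np.int32(3), [143.3, 163.7]), (np.int32(3), [18.3, 165.3]), (np.int32(4), [46.2, 166.0]), (np.int32(3), [56.0, 165.0]), (np.int32(16), [67.1, 168.6]), (np.int32(3), [132.3, 166.0]), (np.int32(5), [32.0, 168.2]), (np.int32(9), [77.6, 168.4]), (np.int32(5), [117.0, 167.0]), (np.int32(5), [140.4, 167.2]), (np.int32(3), [61.3
[... 3653 characters left out ...]
np.int32(10), [52.7, 339.8]), (np.int32(3), [73.3, 336.3]), (np.int32(5), [78.2, 341.0]), (np.int32(15), [85.7, 339.9]), (np.int32(7), [81.0, 342.7]), (np.int32(3), [50.0, 343.3]), (np.int32(8), [71.1, 343.4]), (np.int32(3), [89.7, 342.3]), (np.int32(8), [84.8, 345.9]), (np.int32(4), [89.2, 346.5]), (np.int32(6), [94.0, 345.3]), (np.int32(5), [31.0, 348.0]), (np.int32(4), [56.8, 348.2]), (np.int32(3), [77.0, 346.7]), (np.int32(3), [27.0, 348.7]), (np.int32(3), [95.7, 348.7])]
side [(np.int32(81), [249.6, 194.9]), (np.int32(29), [241.9, 200.4]), (np.int32(30), [280.4, 226.6])][ WARN:0@2.834] global loadsave.cpp:1063 imwrite_ Unsupported depth image for selected encoder is fallbacked to CV_8U.
```

View pics/c5.png

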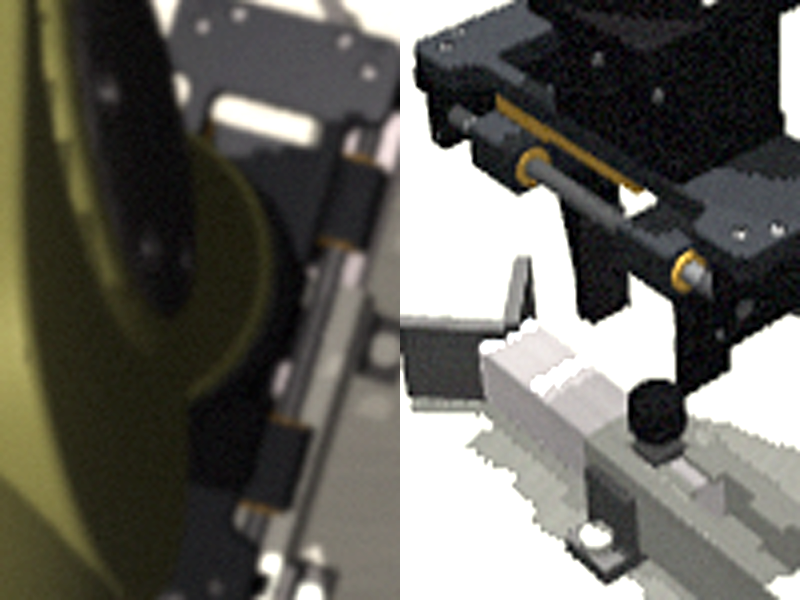

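The orange-ringed carriages show in both views. I'll fit their geometry, allowing for an offset of the gripper from the reported TCP.

```bash
python3 - <<'E'
from h import *
from scipy.optimize import least_squares
P={n:eyes.read_camera(n) for n in('top','side')}
o=telemetry.get_obs(); t=np.array(o['tool_pos']); print(t)
u=np.array([.968,-.251,0]); v=np.array([.251,.968,0])
def proj(p,X):
    c=orient(p['orientation']).T@(np.array(X)-p['origin']); q=p['mtx']@c; return q[:2]/q[2]
ob=[('top',-1,1,-1,(224.2,211.2)),('top',-1,-1,1,(212.5,255.5)),('top',-1,-1,-1,(205.5,276.7)),('top',-1,1,1,(229.5,190.)),('side',1,-1,-1,(281.2,227.5)),('side',1,1,-1,(243.2,201.2))]
def f(x):
    eu,ev,h,d,c,L=x
    return np.concatenate([proj(P[n],t+u*(eu+s*c+e*L/2)+v*(ev+w*d)+[0,0,h])-px for n,w,s,e,px in ob])
r=least_squares(f,[0,0,.06,.03,.035,.025]); print('eu,ev,h,d,c,L',r.x.round(4),r.fun.round(1))
E
```

```text
[0.51710652 0.09833658 0.08410543]
eu,ev,h,d,c,L [-0.0023  0.0003  0.1076  0.0289  0.0437  0.0285] [ 0.3  0.1 -1.  -0.5 -0.4 -0.2  1.1  0.5  0.5 -0.1 -0.5  0.1]
```

The horizontal position agrees within 2 mm, but the gripper looks about 35 mm higher than the state implies. I'll descend 1.5 cm, which is safe either way, and check again.

>>> drive_tool(angular=[[0,0,0],[0,0,0],[0,0,0],[0,0,0]], delta_pos=[[0,0,0.5],[0,0,0.5],[0,0,0.5],[0,0,0]], gripper=[5,5,5,5])

```text
time_s: 5.0
tool_pos: [0.516, 0.098, 0.0676]
tool_rot: [-179.9, 0.1, 75.5]
force: [0.2, -0.8, 0.2]
grip_width: 0.0499
grasp_force: 0.0
```

```bash
python3 - <<'E'
from h import *
p=eyes.read_camera('side'); o=telemetry.get_obs(); t=np.array(o['tool_pos']); print(t,o['force'])
def proj(X):
    c=orient(p['orientation']).T@(np.array(X)-p['origin']); q=p['mtx']@c; return q[:2]/q[2]
Rt=R.from_euler('xyz',o['tool_rot'],degrees=True)
im=cv2.resize(p['pixels'][190:300,210:330],None,fx=5,fy=5,interpolation=cv2.INTER_CUBIC)
im=np.clip(im.astype(float)*2.2,0,255).astype(np.uint8)
for dz,c in((.014,(255,0,0)),(-.021,(0,255,0))):
  for s in(-1,1):
    for w in(-.0095,.0095):
      q=(proj(t+Rt.apply([w,s*.025,dz]))-[210,190]+.5)*5; cv2.circle(im,tuple(int(a) for a in q),3,c,-1)
cv2.imwrite('pics/c6.png',im[:,:,::-1])
E
```

```text
[0.51623885 0.0980566  0.06799821] [-0.14957465  0.34813816 -0.02950674]
```

View pics/c6.png

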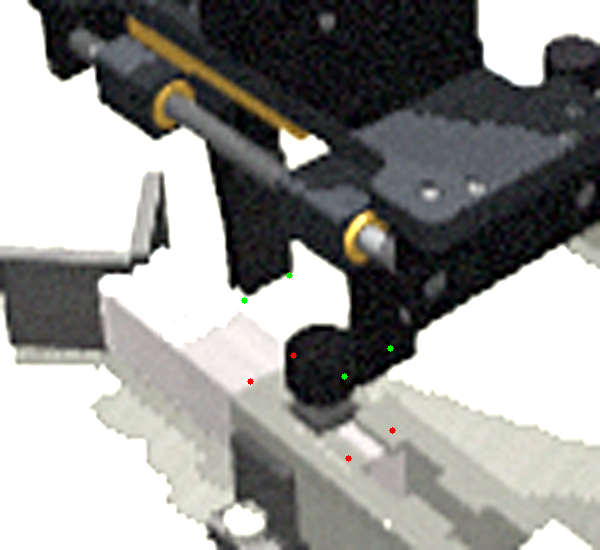

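The fingertips are at about 0.09 m by the picture: corners at (245,293) and (290,265) in the crop, against the green markers. The state reads about 35 mm low relative to the fingertips. I'll descend by image and force.

>>> drive_tool(angular=[[0,0,0],[0,0,0],[0,0,0],[0,0,0],[0,0,0],[0,0,0]], delta_pos=[[0,0,0.6],[0,0,0.6],[0,0,0.5],[0,0,0.4],[0,0,0.3],[0,0,0]], gripper=[5,5,5,5,5,5])

```text
time_s: 5.65
tool_pos: [0.5164, 0.0981, 0.0441]
tool_rot: [-180.0, 0.0, 75.5]
force: [0.5, -0.2, 0.2]
grip_width: 0.0501
grasp_force: 0.0
```

```bash
python3 - <<'E'
from h import *
p=eyes.read_camera('side'); o=telemetry.get_obs(); t=np.array(o['tool_pos']); print(t,o['force'])
def proj(X):
    c=orient(p['orientation']).T@(np.array(X)-p['origin']); q=p['mtx']@c; return q[:2]/q[2]
Rt=R.from_euler('xyz',o['tool_rot'],degrees=True)
im=cv2.resize(p['pixels'][190:300,210:330],None,fx=5,fy=5,interpolation=cv2.INTER_CUBIC)
im=np.clip(im.astype(float)*2.2,0,255).astype(np.uint8)
for dz,c in((-.021,(0,255,0)),):
  for s in(-1,1):
    for w in(-.0095,.0095):
      q=(proj(t+Rt.apply([w,s*.025,dz]))-[210,190]+.5)*5; cv2.circle(im,tuple(int(a) for a in q),3,c,-1)
cv2.imwrite('pics/c7.png',im[:,:,::-1])
E
```

```text
[0.51665731 0.09814257 0.04446779] [ 0.04229738 -0.3678573  -0.54536967]
```

View pics/c7.png

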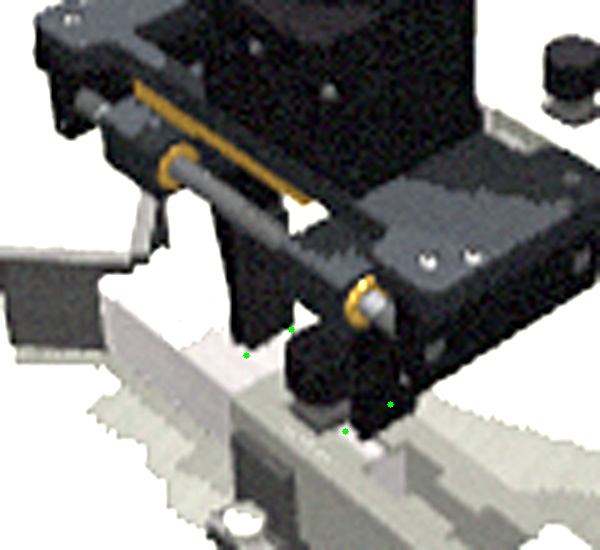

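The fingers now straddle the cap with tips at about 0.068 m and no contact force, so the height offset is confirmed. I'll go down a bit more and pinch.

>>> drive_tool(angular=[[0,0,0],[0,0,0],[0,0,0],[0,0,0],[0,0,0],[0,0,0],[0,0,0],[0,0,0]], delta_pos=[[0,0,0.2],[0,0,0.2],[0,0,0],[0,0,0],[0,0,0],[0,0,0],[0,0,0],[0,0,0]], gripper=[5,4,3,2.2,2.2,2.2,2.2,2.2], squeeze=25)

```text
time_s: 6.5
tool_pos: [0.5174, 0.0981, 0.0408]
tool_rot: [179.9, -0.0, 75.5]
force: [2.4, -0.3, -1.6]
grip_width: 0.023
grasp_force: 25.0
```

>>> drive_tool(angular=[[0,0,0],[0,0,0],[0,0,0],[0,0,0],[0,0,0]], delta_pos=[[0,0,0.2],[0,0,0.2],[0,0,0.2],[0,0,0.15],[0,0,0]], gripper=[2.2,2.2,2.2,2.2,2.2])

```text
time_s: 7.0
tool_pos: [0.5174, 0.0982, 0.0336]
tool_rot: [179.9, -0.0, 75.5]
force: [0.1, -0.8, 6.9]
grip_width: 0.0231
grasp_force: 25.0
```

The button is pushed in at about 7 N. Now I'll slide along tool -y.

>>> drive_tool(angular=[[0,0,0],[0,0,0],[0,0,0],[0,0,0],[0,0,0],[0,0,0]], delta_pos=[[0,-0.3,0],[0,-0.4,0],[0,-0.4,0],[0,-0.4,0],[0,-0.3,0],[0,0,0]], gripper=[2.2,2.2,2.2,2.2,2.2,2.2])

```text
time_s: 7.6
tool_pos: [0.5001, 0.1029, 0.0339]
tool_rot: [179.9, -0.1, 75.5]
force: [1.1, -0.6, 6.5]
grip_width: 0.0231
grasp_force: 25.0
```

>>> drive_tool(angular=[[0,0,0],[0,0,0],[0,0,0],[0,0,0],[0,0,0],[0,0,0],[0,0,0],[0,0,0],[0,0,0],[0,0,0]], delta_pos=[[0,0,0],[0,0,0],[0,0,-0.2],[0,-0.3,0],[0,-0.4,0],[0,-0.4,0],[0,-0.3,0],[0,-0.3,0],[0,-0.2,0],[0,0,0]], gripper=[3.2,3.2,3.2,3.2,3.2,3.2,3.2,3.2,3.2,3.2])

```text
time_s: 8.6
tool_pos: [0.4828, 0.1071, 0.0354]
tool_rot: [179.8, -0.1, 75.5]
force: [5.7, -0.3, -3.8]
grip_width: 0.0319
grasp_force: 2.8
```

>>> drive_tool(angular=[[0,0,0],[0,0,0],[0,0,0],[0,0,0]], delta_pos=[[0,-0.2,0],[0,-0.2,0],[0,-0.1,0],[0,0,0]], gripper=[3.2,3.2,3.2,3.2])

```text
time_s: 9.0
tool_pos: [0.4768, 0.1088, 0.0356]
tool_rot: [179.9, -0.0, 75.5]
force: [1.8, -1.1, 1.4]
grip_width: 0.0324
grasp_force: 1.0
```

```bash
python3 - <<'E'
from h import *
p=eyes.read_camera('side'); o=telemetry.get_obs(); print(o['tool_pos'],o['force'])
im=cv2.resize(p['pixels'][210:320,230:350],None,fx=5,fy=5,interpolation=cv2.INTER_CUBIC)
cv2.imwrite('pics/c8.png',np.clip(im.astype(float)*2.2,0,255).astype(np.uint8)[:,:,::-1])
E
```

```text
[0.47647934 0.10879028 0.03552338] [ 2.12422154 -0.61672881  0.17002578]
```

View pics/c8.png

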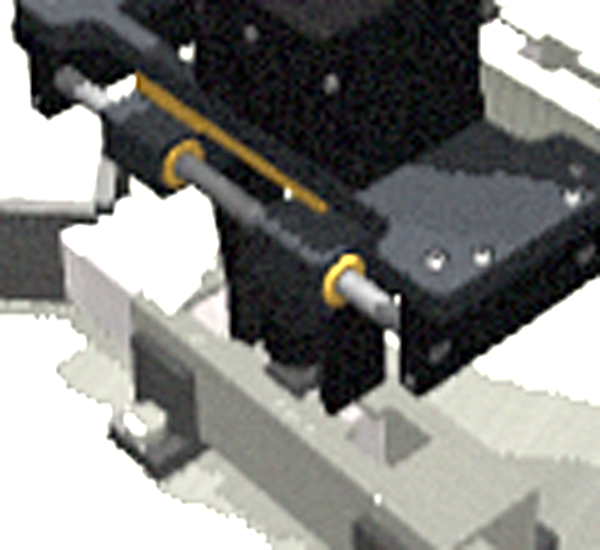

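The tube has travelled about 38 mm, and in this view the cap seems to be near the middle opening. I'll nudge on gently until the opening stops it.

>>> drive_tool(angular=[[0,0,0],[0,0,0],[0,0,0],[0,0,0]], delta_pos=[[0,-0.1,0],[0,-0.1,0],[0,-0.1,0],[0,0,0]], gripper=[3.2,3.2,3.2,3.2])

```text
time_s: 9.45
tool_pos: [0.4729, 0.1097, 0.0351]
tool_rot: [-180.0, -0.0, 75.5]
force: [2.2, -0.1, 1.6]
grip_width: 0.0319
grasp_force: 0.9
```

>>> drive_tool(angular=[[0,0,0],[0,0,0],[0,0,0]], delta_pos=[[0,-0.1,0],[0,-0.1,0],[0,0,0]], gripper=[3.2,3.2,3.2])

```text
time_s: 9.75
tool_pos: [0.4725, 0.1098, 0.0352]
tool_rot: [179.8, -0.0, 75.5]
force: [5.4, -0.3, -2.1]
grip_width: 0.032
grasp_force: 3.0
```

The tube has hit the stop. I'll back off, open and lift clear.

>>> drive_tool(angular=[[0,0,0],[0,0,0],[0,0,0],[0,0,0],[0,0,0],[0,0,0],[0,0,0],[0,0,0],[0,0,0],[0,0,0],[0,0,0],[0,0,0]], delta_pos=[[0,0.3,0],[0,0.3,0],[0,0,0],[0,0,-0.5],[0,0,-1.5],[0,0,-3],[0,0,-4],[4,0,-4],[4,0,0],[4,0,0],[3,0,0],[0,0,0]], gripper=[3.2,4,5,5,5,5,5,5,5,5,5,5])

```text
time_s: 10.95
tool_pos: [0.5124, 0.2548, 0.1603]
tool_rot: [-179.9, -0.1, 75.9]
force: [-0.7, -0.5, 0.1]
grip_width: 0.0499
grasp_force: 0.0
```

```bash
python3 - <<'E'
from h import *
P={n:eyes.read_camera(n) for n in('top','side')}; o=telemetry.get_obs(); print(o['time_s'],o['tool_pos'],o['force'])
for n,p in P.items():
    for z in models.search_frame(p,'vee_cap')[:2]: print(n,z,atz(p,z['centre'],.07))
f=lambda p,r,c:np.clip(cv2.resize(p['pixels'][r:r+150,c:c+100],None,fx=4,fy=4,interpolation=cv2.INTER_CUBIC).astype(float)*1.5,0,255).astype(np.uint8)
cv2.imwrite('pics/c9.png',np.hstack([f(P['top'],180,170),f(P['side'],220,250)])[:,:,::-1])
E
```

```text
11.05 [0.51289942 0.24919783 0.16023017] [-0.17647477 -1.26773997 -0.37224863]
top {'centre': [201.8, 260.6], 'p': 0.65} [0.47157905 0.11434066 0.07      ]
side {'centre': [292.2, 280.3], 'p': 0.6} [0.4686435  0.11439453 0.07      ]
```

View pics/c9.png

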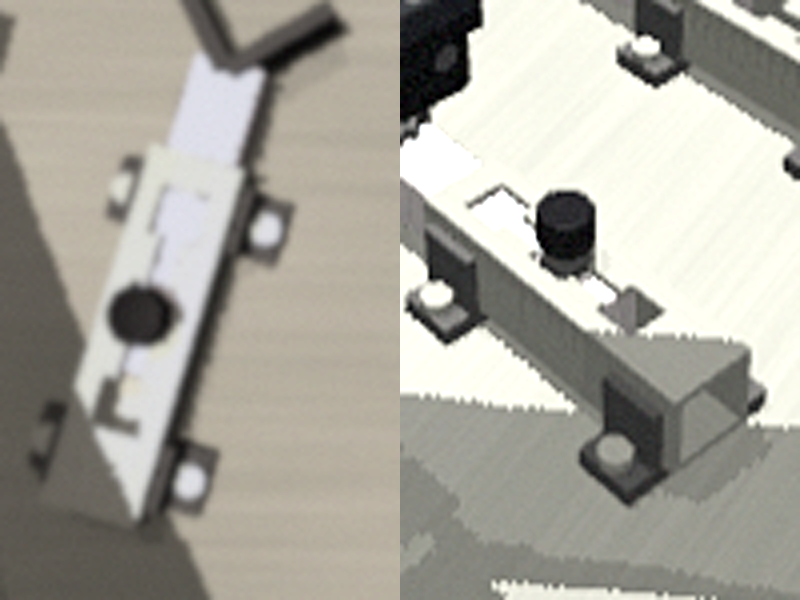

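The cap sits over the middle opening, at about (205,258) in the top view. The square shank is visible beneath it at full height, the last opening is empty, and the robot is clear.

```bash
python3 -c "
from cell import env; print(env.sign_off())"
```

```text
the job is handed in; nothing more can be done
None
```

I shortened the V-ended stop to its middle hole, where the last pictures show its button sprung fully out again. I did not touch the flat-ended stop, and I handed the job in at about 11 s; no verdict came back.

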